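# Unlock the drug safe on the compounding bench

### The job

Take the blue-headed key from the wooden stand, feel for the keyway on top of the white drug safe and push the key gently fully home, then turn it clockwise until the hidden bolt lets go and the drawer springs open. Leave the key in the lock, let go of it, never force the key, and do not disturb the other things on the bench.

Things in the scene. Friction and masses are not known exactly. Their poses are not given: they have to be found in the camera images.
- key: The safe's key, 68 mm tall, about 60 g, upright, bit down, in one slot of the wooden stand. Origin: centre of the bit's lower end; z up along the key. From below: flat steel bit 12 (x) by 4 (y) mm, 14 mm long; round shank, diameter 5 mm, to z = 30 mm; steel collar disc, diameter 22 mm, z = 30 to 34 mm; flat blue plastic head. A half turn about z leaves it the same.
- key_head (a point): Centre of the key's flat blue head, 51 mm above the key's origin. The head is 28 (key's x) by 10 (y) by 34 (z) mm: pinch it across its 10 mm.
- key_collar (a point): Centre of the underside of the key's collar, 30 mm above the key's origin; it meets the lock's steel face when the key is fully home. More than 35 N between key and lock counts as forcing it: come down at 15 mm/s or slower and stop at a light touch.
- key_stand: Fixed wooden block 120 (x) by 56 (y) by 40 (z) mm, origin at the centre of its underside. Two slots in its top, at x = -30 and +30 mm, long side along the stand's x, 34 mm deep; one holds the blue key, the other the grey key, either way round. A key rests with its collar on the block's top, its bit 30 mm down in the slot.
- other_key: A bystander: a key with the same steel part but a round grey head 22 mm in diameter and 24 mm tall (58 mm tall in all), in the stand's other slot; same origin and axes. Leave it where it stands.
- safe: White steel drug safe fixed on the bench, 260 (x) by 240 (y) by 120 (z) mm, origin at the centre of its underside; its grey drawer front faces its -x side. On its top, 60 mm towards -x of its centre, lies a black cover plate 70 (x) by 100 (y) mm, and on that the lock: a steel plate 50 (x) by 56 (y) mm, its flat face 4 mm above the safe's top, one keyway through its middle.
- lock_face (a point): Centre of the black cover plate, at the height of the lock's steel face; axes those of the safe. The lock is clamped in an adjustment slot: steel plate and keyway sit up to 10 mm to either side (safe's y) of this point, along x they are true. Keyway: 15.5 mm long along the safe's x, 6.2 mm wide along y, a 1 mm bevel round its mouth. Fully home the key is 30 mm in, its collar on the face.
- plug (a joint): Turning part in the lock, under a 14 mm fixed keyway: the key turns only within 2 mm of fully home and may catch at the part's rim 15 mm down. 0 = keyway lined up; grows clockwise seen from above; hard stop at 1.45 rad; needs 0.04 to 0.09 N m, stays where left. The key has 0.15 to 0.2 rad of play in it. The bolt lets the drawer go at about 1.0 rad. Once turned, the key cannot be pulled out.
- drawer (a joint): How far the safe's drawer stands open (m): 0 when locked, the drawer springs out by itself to 0.045 (towards the safe's -x) when the bolt lets go.
- jar: Bystander: white jar, 84 mm in diameter, 110 mm tall, origin at the centre of its underside.
- amber_bottle: Bystander: amber bottle, 52 mm in diameter, 120 mm tall, origin at the centre of its underside.
- small_bottle: Bystander: white bottle, 36 mm in diameter, 58 mm tall, on top of the safe near its rear corner, 90 mm towards +x and 80 mm towards +y of the safe's centre; origin at the centre of its underside.
- mortar: Bystander: white ceramic mortar, 100 mm in diameter, 60 mm tall, origin at the centre of its underside.
- spatula: Bystander: steel spatula 170 mm long, lying flat near the left edge of the working area.
- dish: Bystander: shallow white weighing dish, 76 mm in diameter, 20 mm tall, origin at the centre of its underside.

How it is judged:
By the outcome, as a careful person would: the job done as asked, in the order asked, and still so for the second after the job is handed in, with the robot touching nothing.
It also fails if it takes over 64 s, if anything falls off the work surface, if the arm or the gripper's body presses on something with over 40 N, if the wrist force passes 120 N, or if a joint passes its speed limit or range.

### The arm

A 6-joint arm with a two-finger parallel gripper is mounted at the origin on the work surface. World frame = base frame: x ahead of the robot, y to its left, z up, the work surface at z = 0. Lengths are in mm, angles in rad, forces in N, time in s.
With the tool pointing down it reaches from about 275 to 750 mm from the base axis. Payload 10.2 kg.
Tool frame: the origin (TCP) lies at the very end of the fingers, on their centre line; the grasp point (between the pads) lies 19 mm behind it; x points along the fingers, z is the direction in which the jaws open and shut, and the axes are right-handed (so a half turn about x gives the same grasp; the last joint's range is limited). The gripper opens to 85 mm and grips with 20 to 120 N. Pads are 22 mm wide; open, the fingers measure 114 mm over their backs; the gripper's body (76 mm by 85 mm) begins 54 mm behind the grasp point. The pads swing forward as they close: fully open they stand 13 mm farther back than shut.
Start: joints at [1.036, 0.313, 1.498, -0, 1.331, -0.223], TCP at [161.068, 499.688, 231.294] pointing down, gripper open.
Joint ranges: [-2.94, 2.94], [-0.97, 2.17], [0.19, 2.56], [-1.23, 4.37], [0.02, 3.11], [-2.88, 2.88]. Speed limits (rad/s): [2.39, 2.39, 3.01, 3.14, 3.14, 3.14].

### API

Orientations are given as a unit quaternion [w, x, y, z].
In Python, from rig import sense, vision, job gives the robot as it stands. The module is installed in compiled form; this text tells all that it offers.
- The arm moves only by the shell command python3 -m pendant 'ROWS' [FORCE]. ROWS is JSON, a list of rows, each a list of 7 numbers: the turn, a rotation vector about the tool's x, y, z in rad, then the shift along the tool's x, y, z in cm, then the opening, from 0 (shut) to 1 (fully open). A call has exactly 5 rows; each row is the pose to reach, as a shift and turn from the pose commanded when the call began, along the tool's axes at that moment; what a row does not reach only later rows make up. A row lasts 1/8 s, in which the tool goes at most 62.5 mm and 10.7 degrees, less where a joint would pass 70% of its speed; a pose out of reach is approached as far as the arm can. A call with a gripper value outside its range is refused whole. The fingers move at their own pace and stop on an object; FORCE is the grip in N (left out, the last holds). Time passes only in rows, so rows that repeat a pose let the fingers close, or fill a call up. It gives the time, the measured TCP pose, the force and the opening at its end, in the units of the state.
- sense(): the state, without advancing time (a new reading comes with each control period).
- vision.capture(name): name is "scene" or "side" or "wrist"; returns the picture (420x560x3 uint8, red, green, blue); there is no depth.
- vision.calibration(name): a dict with "K" (3x3 intrinsics, pixels), "extrinsics" (4x4, takes a point from camera to world coordinates). Camera axes: x right, y up, looking along -z (the intrinsics and any distortion apply to the point x, -y, -z); pixel columns grow to the right and rows downward; lengths in mm; the calibration is good to about 2 mm. A picture is of the moment at which its call begins: read the wrist's pose just before it. calibration takes no time and is no camera call; for the wrist camera it gives the pose at the moment of the call.
- job.finish_job(): hands the job in, once; it reports no verdict.
The state is a dict: "time_s": time; "joints": joint angles; "dq": joint speeds; "tau": joint torques, N m; "eef_pos": TCP position; "ee_rot": TCP orientation; "force": force on the tool from outside, world axes, zero at the start; "wrist_torque": the same for the moment, N m; "grip_width": opening from 0.0 (shut) to 1.0 (fully open).
Only numpy, scipy, OpenCV 4.12 (cv2) and the standard library are available. Lean on these libraries where they do the work, as an engineer would, in place of code of your own. Each camera call takes 0.05 s, during which the arm holds its last target.

## Working session

There is one attempt and no reset: what is moved stays moved. The work goes in short steps, Python scripts to look and compute and a shell command to move; the robot and the scene stay as the last step left them, time stands still between calls to the robot, and variables do not carry over. Pictures are saved under pics/ and viewed, and the job is handed in when it is done.

```bash
mkdir -p pics; python3 - <<'E'
from rig import sense, vision
import cv2
s=sense();print({k:s[k] for k in s})
for n in ("scene","side","wrist"):
    im=vision.capture(n);cv2.imwrite(f"pics/{n}0.png",im[:,:,::-1])
    c=vision.calibration(n);print(n,c)
E
```

```text
{'time_s': 0.0, 'joints': array([ 1.03561559e+00,  3.13435782e-01,  1.49848513e+00,  2.00633333e-05,
        1.33094958e+00, -2.23388309e-01]), 'dq': array([ 1.18734229e-03,  9.51149168e-04, -1.48406793e-03,  1.09254427e-03,
       -3.22175351e-04,  7.47420589e-05]), 'tau': array([-1.00570614e-03, -4.12273264e+01, -2.59740150e+01, -2.78732768e-04,
        4.23362508e-03, -2.76393291e-05]), 'eef_pos': array([160.91560058, 499.45593835, 230.72425268]), 'ee_rot': array([ 0.57115226, -0.41647433,  0.57198778,  0.41613004]), 'force': array([ 0.88446252,  0.05859718, -0.19284829]), 'wrist_torque': array([-0.00462416,  0.0028475 , -0.00349728]), 'grip_width': 1.0012962540725208}
scene {'K': array([[402.9339378 ,   0.        , 281.73336618],
       [  0.        , 402.9339378 , 210.94892637],
       [  0.        ,   0.        ,   1.        ]]), 'extrinsics': array([[-2.47615421e-01, -6.05403806e-01,  7.56421070e-01,
         1.32053241e+03],
       [ 9.68856979e-01, -1.53387414e-01,  1.94392529e-01,
         1.63747074e+02],
       [-1.66050485e-03,  7.80998421e-01,  6.24530791e-01,
         
[... 448 characters left out ...]
+02],
       [-8.54919128e-03,  8.50534158e-01,  5.25850318e-01,
         7.27487175e+02],
       [ 0.00000000e+00,  0.00000000e+00,  0.00000000e+00,
         1.00000000e+00]])}
wrist {'K': array([[359.56698018,   0.        , 281.47461972],
       [  0.        , 359.56698018, 207.37327495],
       [  0.        ,   0.        ,   1.        ]]), 'extrinsics': array([[ 3.07237682e-01, -9.06389784e-01, -2.89935452e-01,
         8.59802643e+01],
       [ 9.51632092e-01,  2.92256095e-01,  9.47773002e-02,
         5.23544840e+02],
       [-1.16977369e-03, -3.05031039e-01,  9.52341691e-01,
         3.74491049e+02],
       [ 0.00000000e+00,  0.00000000e+00,  0.00000000e+00,
         1.00000000e+00]])}
```

View pics/scene0.png

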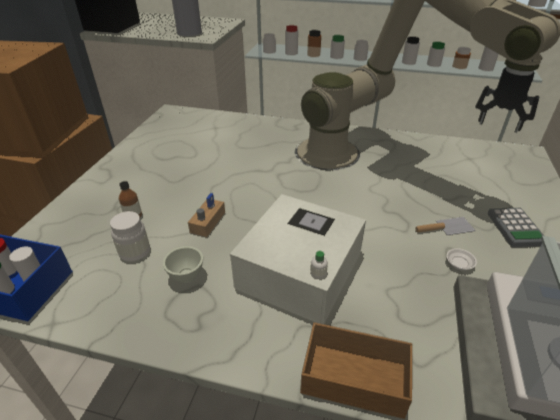

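View pics/side0.png

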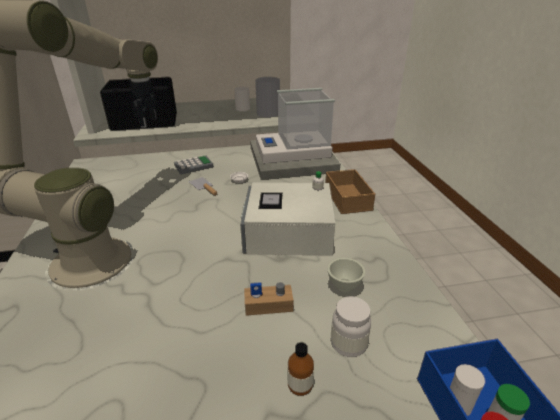

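View pics/wrist0.png

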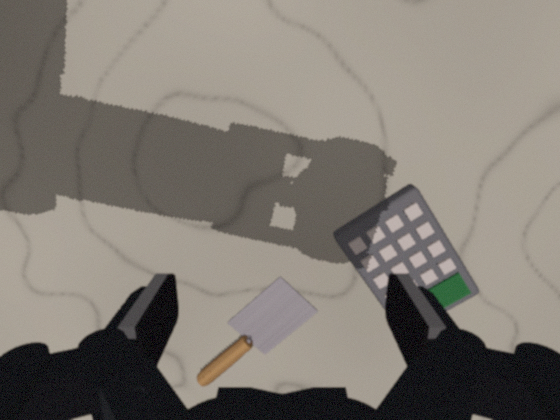

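The scene view shows the stand with the blue head at (211,199), the grey head at (201,214) and the lock plate at (315,221). In the side view the blue head is at (257,288) and the lock is at (271,200). The wrist view shows only the spatula and a calculator. Next I'll triangulate these points.

```bash
cat > h.py <<'E'
import numpy as np, cv2
from scipy.spatial.transform import Rotation as R
from rig import sense, vision
def ray(c,u,v):
    K,T=c["K"],c["extrinsics"]
    d=np.array([(u-K[0,2])/K[0,0],-(v-K[1,2])/K[1,1],-1.])
    d=T[:3,:3]@d; return T[:3,3],d/np.linalg.norm(d)
def tri(*obs):
    A=np.zeros((3,3));b=np.zeros(3)
    for c,u,v in obs:
        o,d=ray(c,u,v);P=np.eye(3)-np.outer(d,d);A+=P;b+=P@o
    x=np.linalg.solve(A,b)
    return x,[float(np.linalg.norm((np.eye(3)-np.outer(d,d))@(x-o))) for o,d in (ray(*q) for q in obs)]
def plane(c,u,v,z):
    o,d=ray(c,u,v);return o+d*(z-o[2])/d[2]
def proj(c,p):
    K,T=c["K"],c["extrinsics"];q=T[:3,:3].T@(np.asarray(p)-T[:3,3]);q=q*[1,-1,-1]
    return (K@q)[:2]/q[2]
def rot(s=None):
    q=(s or sense())["ee_rot"];return R.from_quat([q[1],q[2],q[3],q[0]])
def grab(n,tag):
    im=vision.capture(n);cv2.imwrite(f"pics/{tag}.png",im[:,:,::-1]);return im
def delta(p,yaw_open,s=None):
    """shift (cm, tool axes) and rotvec to put TCP at p, pointing down, jaw axis at world yaw"""
    s=s or sense();r=rot(s);best=None
    for y in (yaw_open,yaw_open+np.pi):
        x=np.array([0,0,-1.]);z=np.array([np.cos(y),np.sin(y),0]);Y=np.cross(z,x)
        t=R.from_matrix(np.c_[x,Y,z]);rv=(r.inv()*t).as_rotvec()
        if best is None or np.linalg.norm(rv)<np.linalg.norm(best):best=rv
    return np.round(best,4),np.round(r.inv().apply(np.asarray(p)-s["eef_pos"])/10,3)
E
python3 - <<'E'
from h import *
for n in("scene","side"):
    im=cv2.imread(f"pics/{n}0.png")
    x0,y0=(170,170) if n=="scene" else (225,265)
    cv2.imwrite(f"pics/{n}0k.png",cv2.resize(im[y0:y0+75,x0:x0+100],None,fx=8,fy=8,interpolation=cv2.INTER_CUBIC))
    x0,y0=(265,190) if n=="scene" else (235,165)
    cv2.imwrite(f"pics/{n}0l.png",cv2.resize(im[y0:y0+75,x0:x0+100],None,fx=8,fy=8,interpolation=cv2.INTER_CUBIC))
a,b=vision.calibration("scene"),vision.calibration("side")
for nm,p,q in(("blue",(211,199),(257,288)),("lock",(312,221),(271,200))):
    print(nm,tri((a,*p),(b,*q)))
E
```

```text
blue (array([ 462.45828949, -271.89132392,   63.80686981]), [2.725351484039908, 2.7253514840399538])
lock (array([554.878258  ,  44.47146799, 122.13526721]), [1.043868540534807, 1.0438685405347856])
```

View pics/scene0k.png

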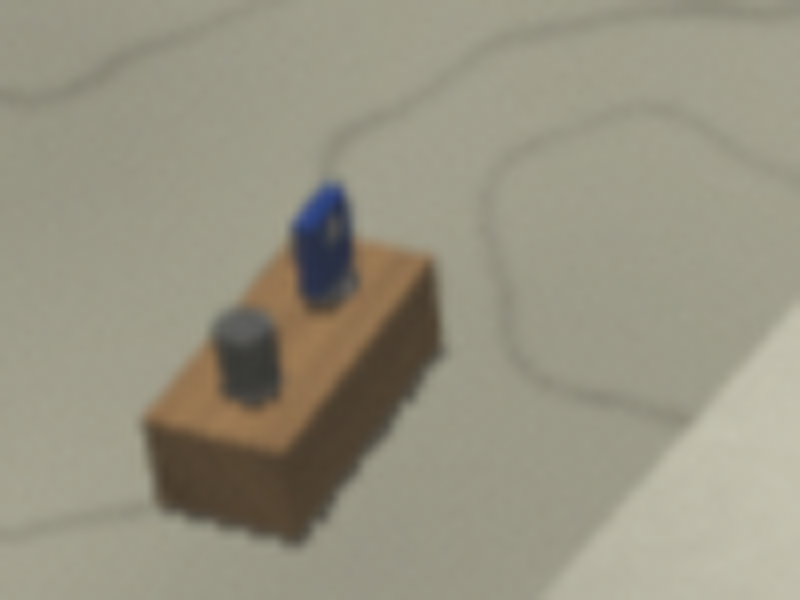

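View pics/side0k.png

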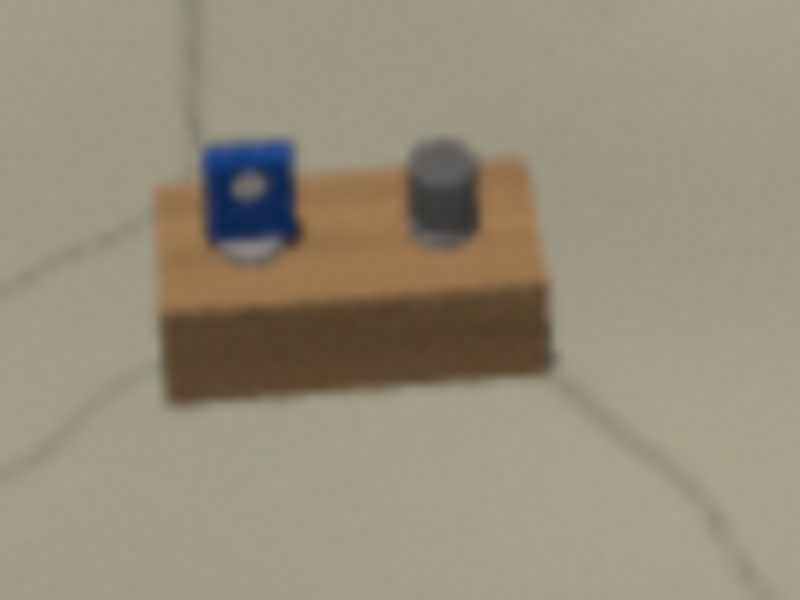

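View pics/scene0l.png

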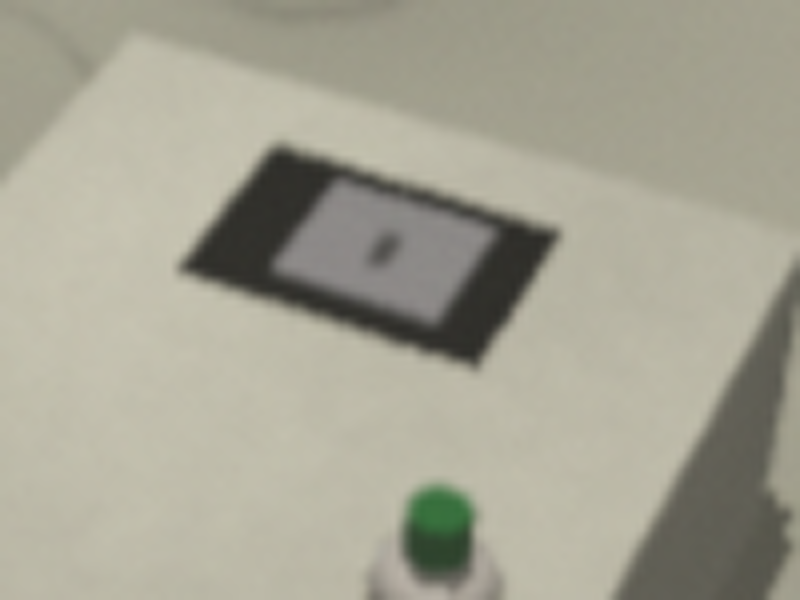

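View pics/side0l.png

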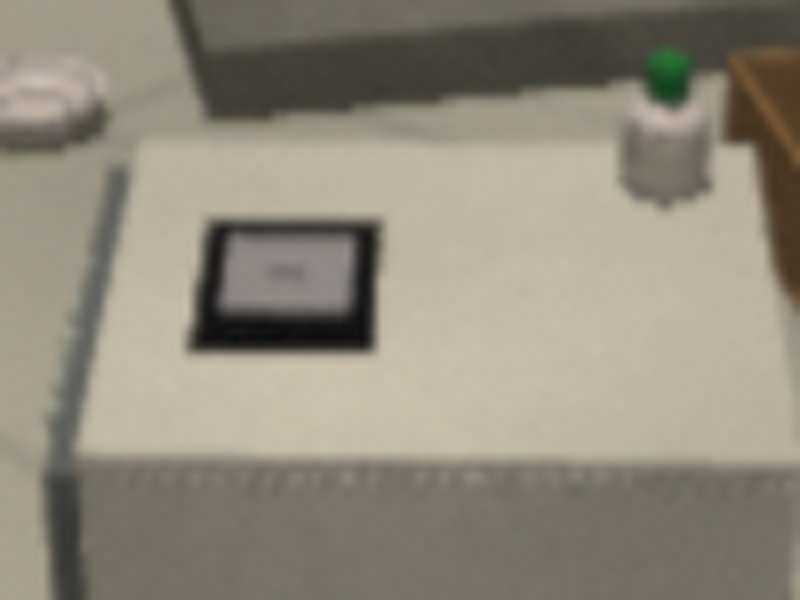

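```bash
python3 - <<'E'
from h import *
a,b=vision.calibration("scene"),vision.calibration("side")
def S(p,o):return (p[0]/8+o[0]-.45,p[1]/8+o[1]-.45)
sk,dk,sl,dl=(170,170),(225,265),(265,190),(235,165)
L=[("hole",(335,230),sk,(250,185),dk),("st+x-y",(145,420),sk,(548,283),dk),("st+x+y",(290,452),sk,(525,160),dk),("st-x+y",(433,258),sk,(155,188),dk),
("keyway",(383,250),sl,(286,273),dl),
("pl -x-y",(278,145),sl,(190,350),dl),("pl -x+y",(558,233),sl,(210,222),dl),("pl +x+y",(478,367),sl,(380,222),dl),("pl +x-y",(182,268),sl,(375,350),dl),
("sp -x-y",(338,180),sl,(217,315),dl),("sp -x+y",(498,232),sl,(230,235),dl),("sp +x+y",(436,325),sl,(357,235),dl),("sp +x-y",(272,267),sl,(355,317),dl)]
P={}
for n,p,o,q,o2 in L:
    x,e=tri((a,*S(p,o)),(b,*S(q,o2)));P[n]=x;print(n,x.round(1),round(e[0],1))
f=lambda i,j:np.degrees(np.arctan2(*(P[j]-P[i])[1::-1])).round(1)
print("stand x yaw",f("st-x+y","st+x+y"),"stand y",f("st+x-y","st+x+y"))
print("plate x",f("pl -x-y","pl +x-y"),f("pl -x+y","pl +x+y"),"plate y",f("pl -x-y","pl -x+y"),f("pl +x-y","pl +x+y"))
print("steel x",f("sp -x-y","sp +x-y"),f("sp -x+y","sp +x+y"),"y",f("sp -x-y","sp -x+y"),f("sp +x-y","sp +x+y"))
E
```

```text
hole [ 459.8 -271.4   64.7] 2.5
st+x-y [ 547.9 -308.4   40.3] 0.4
st+x+y [ 552.1 -252.7   40. ] 1.3
st-x+y [ 433.9 -243.6   40.1] 0.0
keyway [554.2  46.4 124.5] 0.7
pl -x-y [509.1   2.3 122.2] 0.4
pl -x+y [531.2  97.6 122.4] 0.1
pl +x+y [598.8  83.8 122.1] 0.2
pl +x-y [577.5 -13.1 123. ] 0.1
sp -x-y [522.8  25.  122.7] 0.4
sp -x+y [537.2  79.8 124.9] 0.7
sp +x+y [586.7  68.8 125.6] 0.5
sp +x-y [573.5  13.5 123.8] 2.0
stand x yaw -4.4 stand y 85.7
plate x -12.7 -11.5 plate y 77.0 77.6
steel x -12.8 -12.5 y 75.3 76.6
```

```bash
python3 - <<'E'
from h import *
s=sense();r=rot(s);print(r.as_matrix().round(3))
c=vision.calibration("wrist");T=c["extrinsics"]
print("cam in tool",r.inv().apply(T[:3,3]-s["eef_pos"]).round(1),"look",r.inv().apply(-T[:3,2]).round(3))
zy=np.arctan2(r.as_matrix()[1,2],r.as_matrix()[0,2]);print("jaw yaw",np.degrees(zy),"q1-q6",np.degrees(s["joints"][0]-s["joints"][5]))
off=r.inv().apply(T[:3,3]-s["eef_pos"]);lk=r.inv().apply(-T[:3,2])
key=np.array([460,-273,60.])
for yaw in(85.6,-94.4):
    y=np.radians(yaw);x=np.array([0,0,-1.]);z=np.array([np.cos(y),np.sin(y),0]);t=R.from_matrix(np.c_[x,np.cross(z,x),z])
    zt=170;o=t.apply(off);l=t.apply(lk);h=zt+o[2]-60;p=key-(o+l*h/-l[2]);p[2]=zt;
    q1=np.degrees(np.arctan2(key[1],key[0]))
    print(yaw,"TCP view",p.round(1),delta(p,y),"key",delta([460,-273,120],y))
E
```

```text
[[-0.    -0.952  0.307]
 [-0.001  0.307  0.952]
 [-1.     0.    -0.001]]
cam in tool [-143.6   78.8   -0.3] look [ 0.952 -0.305 -0.   ]
jaw yaw 72.13409403580698 q1-q6 72.13361532677058
85.6 TCP view [ 457.6 -272.4  170. ] (array([-0.235 , -0.0009, -0.0003]), array([  6.138, -51.91 , -64.368])) key (array([-0.235 , -0.0009, -0.0003]), array([ 11.138, -52.16 , -64.343]))
-94.4 TCP view [ 462.4 -273.6  170. ] (array([-0.235 , -0.0009, -0.0003]), array([  6.138, -52.408, -64.327])) key (array([-0.235 , -0.0009, -0.0003]), array([ 11.138, -52.16 , -64.343]))
```

```bash
python3 -m pendant '[[-0.02,0,0,0,-5.1,-3.1,1],[-0.04,0,0,0,-10.2,-6.2,1],[-0.06,0,0,0,-15.3,-9.3,1],[-0.08,0,0,0,-20.4,-12.4,1],[-0.1,0,0,0,-25.6,-15.5,1]]' 40; python3 - <<'E'
from h import *
print(delta([555,46,235],np.radians(77.7)))
E
```

```text
time_s: 0.78
eef_pos: [358.1, 272.0, 231.3]
ee_rot: [0.55, -0.445, 0.55, 0.445]
force: [0.8, 0.6, 0.3]
grip_width: 1.003
(array([0.0037, 0.0001, 0.0001]), array([ -0.37 , -23.989, -17.974]))
```

```bash
python3 -m pendant '[[0,0,0,0,-5,-3.7,1],[0,0,0,0,-10,-7.4,1],[0,0,0,0,-15,-11,1],[0,0,0,0,-20,-14.7,1],[0,0,0,0,-24,-18,1]]'; python3 - <<'E'
from h import *
s=sense();print(s["time_s"],s["eef_pos"])
im=grab("wrist","w1");print(vision.calibration("wrist")["extrinsics"].round(3).tolist(),sense()["eef_pos"])
E
```

```text
time_s: 1.4
eef_pos: [555.1, 45.2, 230.9]
ee_rot: [0.55, -0.444, 0.55, 0.444]
force: [0.5, 0.9, -0.1]
grip_width: 1.0
1.4 [555.1031818   45.17197854 230.94336521]
[[0.215, -0.93, -0.298, 480.538], [0.977, 0.204, 0.068, 57.709], [-0.002, -0.306, 0.952, 373.867], [0.0, 0.0, 0.0, 1.0]] [557.62845596  40.76393198 230.34881563]
```

View pics/w1.png

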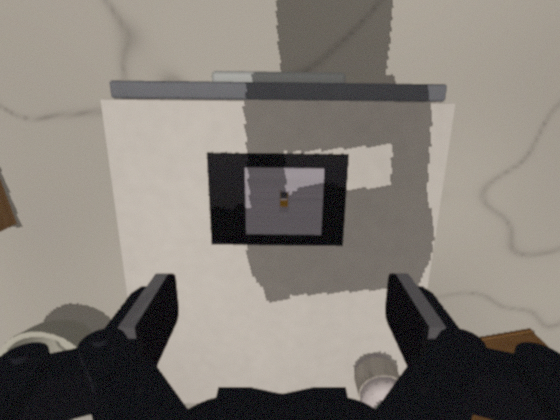

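The wrist view shows the lock at about (284,200) with the steel plate spanning (245..324, 167..235). The arm was still settling, so I'll retake it standing still and measure.

```bash
python3 - <<'E'
from h import *
vision.capture("wrist")
c=vision.calibration("wrist");s=sense();im=grab("wrist","w2");print(s["time_s"],s["eef_pos"],sense()["eef_pos"])
np.savez("w2.npz",K=c["K"],E=c["extrinsics"])
x0,y0=195,135
cv2.imwrite("pics/w2l.png",cv2.resize(im[y0:y0+120,x0:x0+160,::-1],None,fx=5,fy=5,interpolation=cv2.INTER_CUBIC))
E
```

```text
1.5 [555.85114078  43.35907915 230.16479901] [554.5968191   45.47149805 230.37705107]
```

View pics/w2l.png

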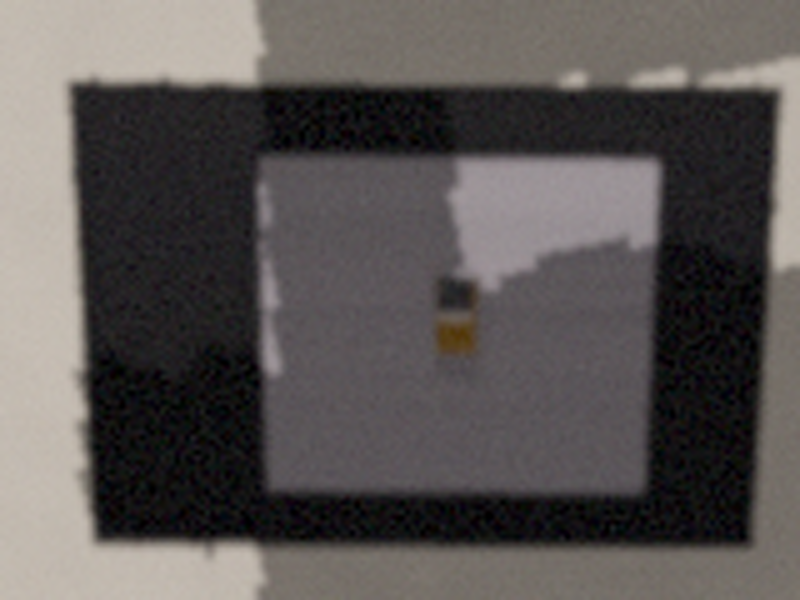

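The crop shows the steel plate corners near (258,155), (662,155), (648,494), (265,494) in crop pixels, with the slot around (456,320). I'll cast these onto the face plane, and triangulate the height against the scene view.

```bash
python3 - <<'E'
from h import *
d=np.load("w2.npz");c=dict(K=d["K"],extrinsics=d["E"])
a,b=vision.calibration("scene"),vision.calibration("side")
W=lambda p:(p[0]/5+195-.4,p[1]/5+135-.4)
S=lambda p,o:(p[0]/8+o[0]-.45,p[1]/8+o[1]-.45)
C=dict(mm=(258,155),mp=(662,155),pp=(648,494),pm=(265,494))
Sc=dict(mm=(338,180),mp=(498,232),pp=(436,325),pm=(272,267));Sd=dict(mm=(217,315),mp=(230,235),pp=(357,235),pm=(355,317))
# order: image right is world +y?
print("right dir",c["extrinsics"][:3,0].round(2))
P={}
for k in C:
    x,e=tri((c,*W(C[k])),(a,*S(Sc[k],(265,190))),(b,*S(Sd[k],(235,165))));P[k]=plane(c,*W(C[k]),124)
    print(k,"3view",x.round(1),np.round(e,1),"plane",P[k].round(1))
print("centre",np.mean(list(P.values()),0).round(1),"slotpix",plane(c,*W((456,322)),124).round(1))
for i,j in(("mm","pm"),("mp","pp"),("mm","mp"),("pm","pp")):
    v=P[j]-P[i];print(i,j,np.linalg.norm(v).round(1),np.degrees(np.arctan2(v[1],v[0])).round(1))
B=dict(mm=(73,87),mp=(777,92),pp=(750,543),pm=(97,541));Q={k:plane(c,*W(B[k]),122) for k in B}
print("black",np.mean(list(Q.values()),0).round(1))
for i,j in(("mm","pm"),("mp","pp"),("mm","mp"),("pm","pp")):
    v=Q[j]-Q[i];print(i,j,np.linalg.norm(v).round(1),np.degrees(np.arctan2(v[1],v[0])).round(1))
print("scene slot", plane(a,*S((383,250),(265,190)),124).round(1),"side",plane(b,*S((286,273),(235,165)),124).round(1))
E
```

```text
right dir [ 0.22  0.98 -0.  ]
mm 3view [522.3  24.9 122.4] [0.6 0.3 0.8] plane [521.5  25.1 124. ]
mp 3view [535.7  80.2 124. ] [2.  1.3 1.7] plane [533.7  80.6 124. ]
pp 3view [585.3  69.2 124.6] [1.8 0.9 1.6] plane [583.7  69.5 124. ]
pm 3view [572.7  13.4 123.3] [1.  1.8 2.4] plane [571.4  13.6 124. ]
centre [552.6  47.2 124. ] slotpix [551.4  47.2 124. ]
mm pm 51.3 -13.0
mp pp 51.2 -12.5
mm mp 56.8 77.6
pm pp 57.2 77.6
black [551.4  42.4 122. ]
mm pm 69.0 -12.9
mp pp 68.6 -12.5
mm mp 98.7 77.2
pm pp 99.2 77.4
scene slot [554.6  46.1 124. ] side [554.1  48.2 124. ]
```

```bash
python3 - <<'E'
from h import *
print(delta([459,-273,180],np.radians(85.6)))
E
```

```text
(array([-0.1379, -0.    , -0.0014]), array([  5.046,   2.548, -33.152]))
```

```bash
python3 -m pendant '[[-0.03,0,0,0.4,0.5,-6,1],[-0.06,0,0,0.8,1,-12,1],[-0.09,0,0,1.2,1.5,-18,1],[-0.12,0,0,2,2,-24,1],[-0.138,0,0,3,2.5,-30,1]]';python3 -m pendant '[[0,0,0,1,0,-2,1],[0,0,0,2,0,-3.15,1],[0,0,0,2,0,-3.15,1],[0,0,0,2,0,-3.15,1],[0,0,0,2,0,-3.15,1]]'; python3 - <<'E'
from h import *
c=vision.calibration("wrist");s=sense();im=grab("wrist","w3");print(s["time_s"],s["eef_pos"],sense()["eef_pos"])
np.savez("w3.npz",K=c["K"],E=c["extrinsics"])
E
```

```text
time_s: 2.17
eef_pos: [465.8, -241.4, 201.4]
ee_rot: [0.518, -0.482, 0.518, 0.482]
force: [0.7, 0.6, -0.2]
grip_width: 1.001
time_s: 2.8
eef_pos: [464.6, -271.4, 181.8]
ee_rot: [0.518, -0.482, 0.518, 0.481]
force: [-0.3, 0.2, 0.1]
grip_width: 0.995
2.8 [ 464.60959913 -271.42985715  181.76685456] [ 464.51784997 -271.59655174  181.69528951]
```

View pics/w3.png

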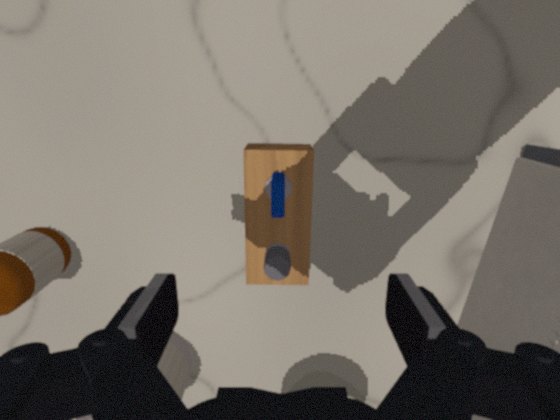

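The blue head is at (278,195), the grey head at (277,262), and the stand top spans (246..313, 148..283). I'll refine these from a crop.

```bash
python3 - <<'E'
from h import *
im=cv2.imread("pics/w3.png");x0,y0=230,130
cv2.imwrite("pics/w3k.png",cv2.resize(im[y0:y0+165,x0:x0+100],None,fx=3.6*1,fy=3.6,interpolation=cv2.INTER_CUBIC))
d=np.load("w3.npz");c=dict(K=d["K"],extrinsics=d["E"])
hsv=cv2.cvtColor(im,cv2.COLOR_BGR2HSV);m=((hsv[...,0]>105)&(hsv[...,0]<130)&(hsv[...,1]>120)&(hsv[...,2]>30)).astype(np.uint8)
m[:140]=0;m[260:]=0;m[:,:240]=0;m[:,320:]=0
ys,xs=np.nonzero(m);print("blue",xs.min(),xs.max(),ys.min(),ys.max())
for y in range(ys.min(),ys.max()+1,4):
    r=xs[ys==y];print(y,r.min(),r.max(),im[y,278])
w=((hsv[...,0]>5)&(hsv[...,0]<25)&(hsv[...,1]>60)).astype(np.uint8);w[:130]=0;w[300:]=0;w[:,:225]=0;w[:,330:]=0
cnt=max(cv2.findContours(w,0,2)[0],key=cv2.contourArea);print("stand quad",cv2.approxPolyDP(cnt,5,True)[:,0].tolist())
E
```

```text
blue 272 284 173 216
173 274 282 [81 38 14]
177 273 283 [80 40 17]
181 272 283 [81 35  0]
185 272 283 [87 35  2]
189 272 283 [92 48 16]
193 272 283 [94 47 18]
197 272 283 [94 49 21]
201 272 283 [87 38  3]
205 272 283 [93 46 18]
209 272 283 [86 35  0]
213 272 283 [92 45 22]
stand quad [[248, 144], [246, 283], [307, 285], [313, 149]]
```

View pics/w3k.png

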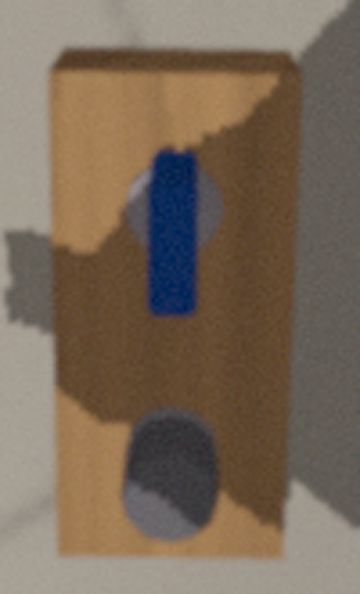

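```bash
python3 - <<'E'
from h import *
d=np.load("w3.npz");c=dict(K=d["K"],extrinsics=d["E"])
W=lambda x,y:(x/3.6+230-.4,y/3.6+130-.4)
A=[W(149,316),W(194,316)];e=[plane(c,*p,78) for p in A];print("+x top edge",np.round(e,1))
t=np.radians(-4.4);ux=np.array([np.cos(t),np.sin(t),0]);print("key from head",(np.mean(e,0)-14*ux).round(1))
print("collar",plane(c,*W(175,209),44).round(1),[plane(c,*W(*q),44).round(1) for q in((128,210),(220,210))])
q={k:plane(c,*W(*v),40) for k,v in dict(mm=(53,70),mp=(298,70),pp=(283,555),pm=(60,553)).items()}
for k in q:print(k,q[k].round(1))
for i,j in(("mm","pm"),("mp","pp"),("mm","mp"),("pm","pp")):
    v=q[j]-q[i];print(i,j,np.linalg.norm(v).round(1),np.degrees(np.arctan2(v[1],v[0])).round(1))
cen=np.mean(list(q.values()),0);print("stand",cen.round(1),"slot",(cen-30*ux).round(1))
# two-view height: head top +x corners in wrist and scene/side
a,b=vision.calibration("scene"),vision.calibration("side")
S=lambda p,o:(p[0]/8+o[0]-.45,p[1]/8+o[1]-.45)
for n,w,s,sd in(("head +x+y top",(194,316),(322,212),None),("head +x -y top",(149,316),(294,225),(293,147))):
    o=[(c,*W(*w)),(a,*S(s,(170,170)))]
    if sd:o.append((b,*S(sd,(225,265))))
    x,er=tri(*o);print(n,x.round(1),np.round(er,1))
E
```

```text
+x top edge [[ 472.2 -279.9   78. ]
 [ 472.8 -270.8   78. ]]
key from head [ 458.6 -274.3   78. ]
collar [ 459.1 -274.    44. ] [array([ 458.6, -284.5,   44. ]), array([ 460.1, -263.9,   44. ])]
mm [ 426.7 -298.5   40. ]
mp [ 430.6 -244.7   40. ]
pp [ 550.6 -254.    40. ]
pm [ 546.  -309.2   40. ]
mm pm 119.8 -5.2
mp pp 120.3 -4.4
mm mp 53.9 85.8
pm pp 55.4 85.3
stand [ 488.5 -276.6   40. ] slot [ 458.6 -274.3   40. ]
head +x+y top [ 470.5 -269.4   83.2] [1.4 1.4]
head +x -y top [ 473.6 -278.2   79.3] [2.4 1.1 2.2]
```

```bash
python3 - <<'E'
from h import *
print(delta([459,-274.1,48],np.radians(85.4)))
E
```

```text
(array([ 0.0076, -0.0003,  0.0005]), array([13.369,  0.539, -0.285]))
```

```bash
python3 -m pendant '[[0.007,0,0,3,0.54,-0.29,0.6],[0.007,0,0,7,0.54,-0.29,0.45],[0.007,0,0,10.5,0.54,-0.29,0.35],[0.007,0,0,12.8,0.54,-0.29,0.35],[0.007,0,0,13.37,0.54,-0.29,0.35]]';python3 -m pendant '[[0,0,0,0,0,0,0.35],[0,0,0,0,0,0,0.35],[0,0,0,0,0,0,0.35],[0,0,0,0,0,0,0.35],[0,0,0,0,0,0,0.35]]'; python3 - <<'E'
from h import *
print(delta([459,-274.1,48],np.radians(85.4)))
c=vision.calibration("wrist");s=sense();im=grab("wrist","w4");print(s["eef_pos"],s["force"])
E
```

```text
time_s: 3.48
eef_pos: [458.3, -274.1, 46.7]
ee_rot: [0.52, -0.479, 0.52, 0.48]
force: [-0.4, -0.1, 1.1]
grip_width: 0.35
time_s: 4.1
eef_pos: [458.6, -274.8, 47.7]
ee_rot: [0.52, -0.479, 0.52, 0.479]
force: [0.0, 0.2, -0.1]
grip_width: 0.353
(array([-0.0005, -0.0001,  0.0002]), array([-0.025, -0.034,  0.072]))
[ 458.60270792 -274.7868071    47.74899222] [ 0.02805445  0.23408609 -0.07860591]
```

View pics/w4.png

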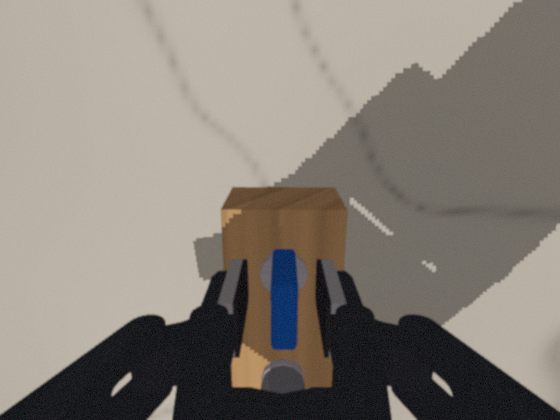

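The head (285,300) sits between the pads, about 1 mm to the right of centre. I'll correct for that and close.

```bash
python3 -m pendant '[[0,0,0,0,0,0.07,0.2],[0,0,0,0,0,0.07,0.0],[0,0,0,0,0,0.07,0],[0,0,0,0,0,0.07,0],[0,0,0,0,0,0.07,0]]' 50; python3 -m pendant '[[0,0,0,0,0,0,0],[0,0,0,0,0,0,0],[0,0,0,0,0,0,0],[0,0,0,0,0,0,0],[0,0,0,0,0,0,0]]'
```

```text
time_s: 4.78
eef_pos: [458.7, -274.1, 47.7]
ee_rot: [0.52, -0.479, 0.52, 0.479]
force: [0.7, 0.5, 1.9]
grip_width: 0.108
time_s: 5.4
eef_pos: [458.7, -274.0, 47.7]
ee_rot: [0.52, -0.479, 0.52, 0.479]
force: [-0.3, 1.4, 4.3]
grip_width: 0.108
```

```bash
python3 -m pendant '[[0,0,0,-0.5,0,0,0],[0,0,0,-1.5,0,0,0],[0,0,0,-3,0,0,0],[0,0,0,-5,0,0,0],[0,0,0,-8,0,0,0]]'; python3 -m pendant '[[0,0,0,-3,0,0,0],[0,0,0,-5.5,0,0,0],[0,0,0,-7,0,0,0],[0,0,0,-7,0,0,0],[0,0,0,-7,0,0,0]]'; python3 - <<'E'
from h import *
s=sense();print(s["eef_pos"],s["force"],s["wrist_torque"]);im=grab("wrist","w5");grab("side","d5")
print(delta([552,47,205],np.radians(77.4)))
E
```

```text
time_s: 6.02
eef_pos: [458.4, -273.9, 128.8]
ee_rot: [0.52, -0.479, 0.52, 0.48]
force: [0.5, -0.9, -0.9]
grip_width: 0.109
time_s: 6.65
eef_pos: [458.3, -273.8, 196.7]
ee_rot: [0.52, -0.479, 0.52, 0.48]
force: [-0.2, -0.7, -0.4]
grip_width: 0.107
[ 458.26466035 -273.77553185  196.67913006] [-0.2243216  -0.733359   -0.42452983] [0.05005276 0.00957855 0.00542171]
(array([ 0.1391,  0.001 , -0.0015]), array([-0.807, -6.747, 32.735]))
```

View pics/w5.png

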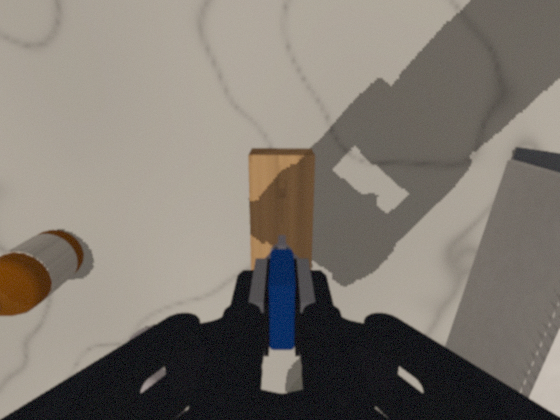

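View pics/d5.png

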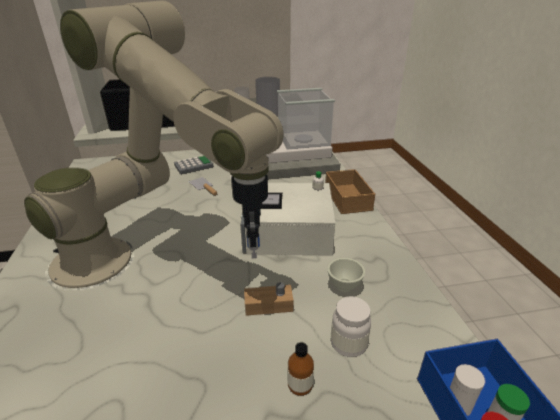

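The key is in the hand and the slot behind it is empty. The grey key is still in the stand, at (280,289) in the side view. Next, over the lock.

```bash
python3 -m pendant '[[0.03,0,0,-0.2,-1.2,5.5,0],[0.06,0,0,-0.4,-2.4,11.5,0],[0.09,0,0,-0.4,-3.6,17.5,0],[0.12,0,0,-0.4,-4.8,23.5,0],[0.139,0,0,-0.4,-6,29,0]]'; python3 -m pendant '[[0,0,0,0,-0.4,2,0],[0,0,0,0,-0.7,3.5,0],[0,0,0,0,-0.7,3.7,0],[0,0,0,0,-0.7,3.7,0],[0,0,0,0,-0.7,3.7,0]]'; python3 - <<'E'
from h import *
for i in range(2):
  c=vision.calibration("wrist");s=sense();im=grab("wrist","w6");print(s["eef_pos"],s["force"])
np.savez("w6.npz",K=c["K"],E=c["extrinsics"],p=s["eef_pos"])
print(delta([552,47,185],np.radians(77.4)))
E
```

```text
time_s: 7.38
eef_pos: [541.9, 12.3, 201.1]
ee_rot: [0.552, -0.442, 0.552, 0.442]
force: [0.6, -0.2, -0.4]
grip_width: 0.107
time_s: 8.0
eef_pos: [556.6, 43.8, 201.6]
ee_rot: [0.552, -0.442, 0.552, 0.442]
force: [-0.3, 0.1, -0.9]
grip_width: 0.106
[556.59000401  43.79655507 201.63864984] [-0.34493538  0.11949026 -0.94670224]
[556.62312452  43.92846832 201.65480072] [-0.03279759  0.65760752 -1.08662132]
(array([-0.0008, -0.0001,  0.0001]), array([1.668, 0.517, 0.182]))
```

View pics/w6.png

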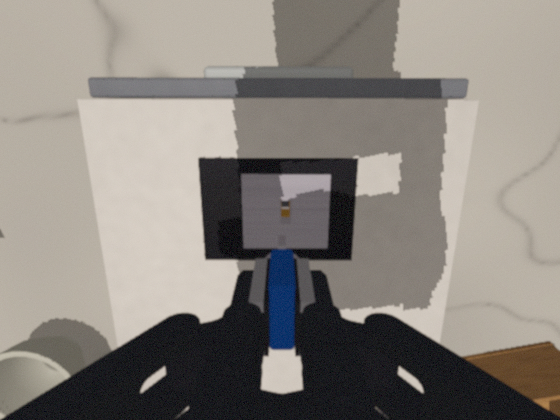

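```bash
python3 - <<'E'
from h import *
im=cv2.imread("pics/w6.png");x0,y0=190,145
cv2.imwrite("pics/w6c.png",cv2.resize(im[y0:y0+120,x0:x0+160],None,fx=5,fy=5,interpolation=cv2.INTER_CUBIC))
E
```

```text
(no output)
```

View pics/w6c.png

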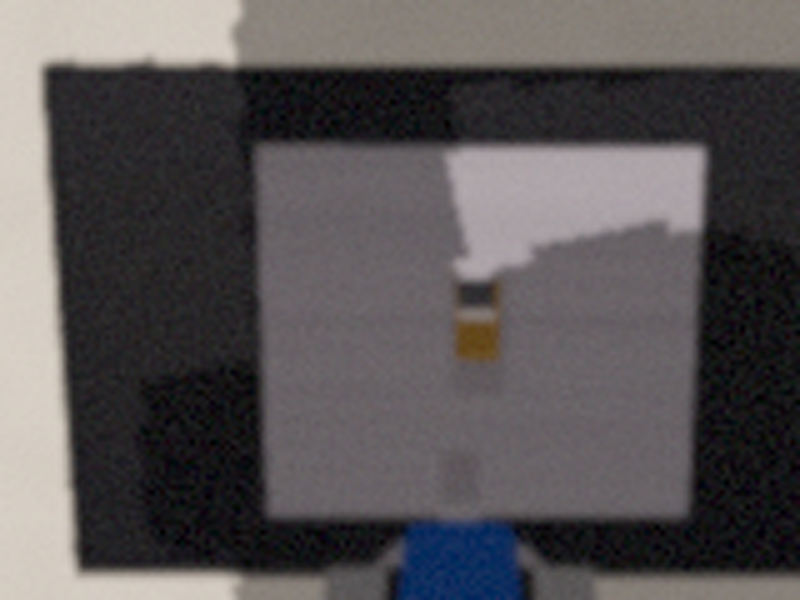

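The crop shows the slot spanning x 458–499 and y 278–395, and the bit's tip at x 440–480 with its top edge at y 450. I'll compare the two in the wrist frame.

```bash
python3 - <<'E'
from h import *
d=np.load("w6.npz");c=dict(K=d["K"],extrinsics=d["E"]);p=d["p"]
W=lambda x,y:(x/5+190-.4,y/5+145-.4)
q=[plane(c,*W(*v),124) for v in((255,145),(708,147),(692,518),(268,520))]
cen=np.mean(q,0);print(np.round(q,1),"centre",cen.round(1),np.linalg.norm(q[1]-q[0]),np.linalg.norm(q[3]-q[0]))
v=q[3]-q[0]+q[2]-q[1];print("yaw x",np.degrees(np.arctan2(v[1],v[0])));v=q[1]-q[0]+q[2]-q[3];print("yaw y",np.degrees(np.arctan2(v[1],v[0])))
print("slot edges",plane(c,*W(478,272),124).round(1),plane(c,*W(478,395),124).round(1), "mid",plane(c,*W(478.5,333),124).round(1))
zt=p[2]-37.7
t=plane(c,*W(440,450),zt),plane(c,*W(480,450),zt);ux=np.array([np.cos(np.radians(-12.6)),np.sin(np.radians(-12.6)),0])
print("tip -x edge",np.round(t,1),"key centre",(np.mean(t,0)+6*ux).round(1),"TCP",p.round(1))
E
```

```text
[[521.5  25.2 124. ]
 [534.3  80.6 124. ]
 [583.8  69.5 124. ]
 [571.6  13.9 124. ]] centre [552.8  47.3 124. ] 56.84437351343812 51.29312203650051
yaw x -12.707731793258002
yaw y 77.33988393503141
slot edges [543.9  48.9 124. ] [560.3  45.3 124. ] mid [552.   47.2 124. ]
tip -x edge [[551.1  42.7 164. ]
 [552.   47.  164. ]] key centre [557.4  43.5 164. ] TCP [556.6  43.9 201.7]
```

```bash
python3 - <<'E'
from h import *
print(delta([551.8,47.7,170],np.radians(77.35)))
E
```

```text
(array([ 0.0001, -0.0001,  0.0001]), array([3.168, 0.552, 0.246]))
```

```bash
python3 -m pendant '[[0,0,0,0.8,0.3,0.15,0],[0,0,0,1.8,0.55,0.25,0],[0,0,0,2.7,0.55,0.25,0],[0,0,0,3.17,0.55,0.25,0],[0,0,0,3.17,0.55,0.25,0]]'; python3 - <<'E'
from h import *
for i in range(3):
  c=vision.calibration("wrist");s=sense();im=grab("wrist","w7");print(s["eef_pos"],s["force"])
np.savez("w7.npz",K=c["K"],E=c["extrinsics"],p=s["eef_pos"])
x0,y0=190,165
cv2.imwrite("pics/w7c.png",cv2.resize(im[y0:y0+120,x0:x0+160,::-1],None,fx=5,fy=5,interpolation=cv2.INTER_CUBIC))
im=grab("scene","s7");x0,y0=265,170
cv2.imwrite("pics/s7c.png",cv2.resize(im[y0:y0+75,x0:x0+100,::-1],None,fx=8,fy=8,interpolation=cv2.INTER_CUBIC))
E
```

```text
time_s: 8.72
eef_pos: [551.8, 48.4, 169.5]
ee_rot: [0.552, -0.442, 0.552, 0.442]
force: [0.2, 0.4, -0.6]
grip_width: 0.109
[551.82216109  48.38641593 169.53680391] [ 0.21173638  0.35983497 -0.63335459]
[551.99495195  48.35237487 169.93400138] [-0.19221618 -0.85956518  0.04321056]
[552.07987301  48.33171538 170.12833911] [-0.08361044  0.15334227 -0.20373346]
```

View pics/w7c.png

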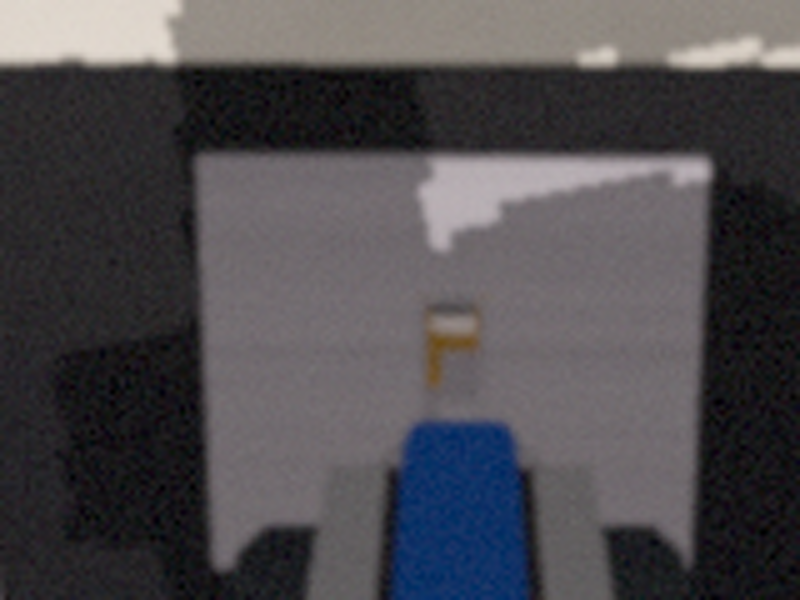

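View pics/s7c.png

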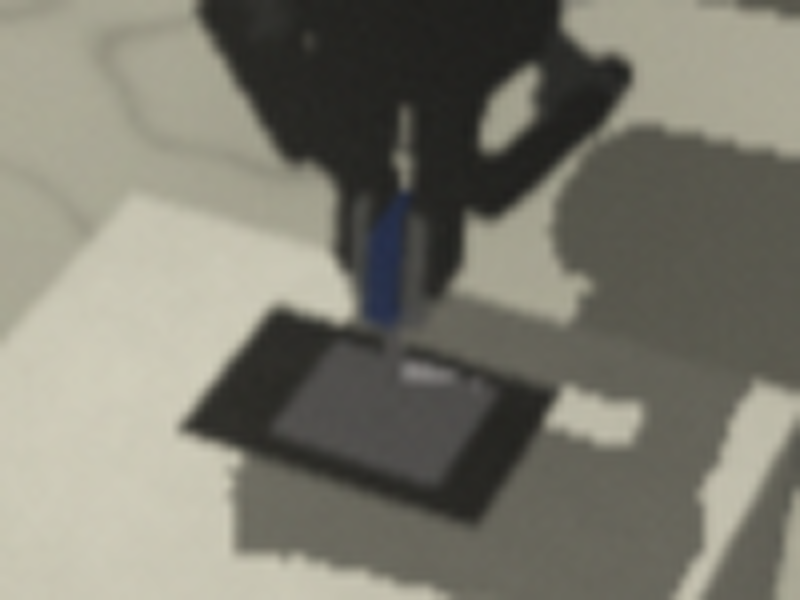

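The bit (x 440–478, tip edge at y≈347) sits over the slot (x 427–480, far edge at y≈303). I'll work out the remaining offset.

```bash
python3 - <<'E'
from h import *
d=np.load("w7.npz");c=dict(K=d["K"],extrinsics=d["E"]);p=d["p"]
W=lambda x,y:(x/5+190-.4,y/5+165-.4)
th=np.radians(-12.65);ux=np.array([np.cos(th),np.sin(th),0]);uy=np.array([-ux[1],ux[0],0])
zt=p[2]-37.7
t=np.mean([plane(c,*W(440,347),zt),plane(c,*W(478,347),zt)],0)+6*ux
q=[plane(c,*W(*v),124) for v in((195,154),(711,155),(693,568),(214,570))];cen=np.mean(q,0)
e=plane(c,*W(453.5,301),124)
print("width",np.linalg.norm(plane(c,*W(440,347),zt)-plane(c,*W(478,347),zt)))
print("key",t.round(1),"plate",cen.round(1),np.linalg.norm(q[3]-q[0]),"slot far edge",e.round(1),"slot from edge",(e+7.75*ux).round(1), (e+8.75*ux).round(1),"TCP",p)
for n,r in(("plate",cen),("slot",e+8.25*ux)):
    print(n,"move along x",((r-t)@ux).round(2),"y",((r-t)@uy).round(2))
print(rot().as_matrix().round(3))
E
```

```text
width 4.121209507428534
key [552.5  47.9 132.4] plate [552.5  47.2 124. ] 51.150937019283376 slot far edge [544.4  49.1 124. ] slot from edge [551.9  47.4 124. ] [552.9  47.2 124. ] TCP [552.07987301  48.33171538 170.12833911]
plate move along x 0.19 y -0.66
slot move along x 0.09 y -0.62
[[ 0.001 -0.976  0.218]
 [-0.     0.218  0.976]
 [-1.    -0.001  0.   ]]
```

```bash
python3 -m pendant '[[0,0,0,0.1,-0.02,-0.065,0],[0,0,0,0.25,-0.02,-0.065,0],[0,0,0,0.4,-0.02,-0.065,0],[0,0,0,0.55,-0.02,-0.065,0],[0,0,0,0.65,-0.02,-0.065,0]]';python3 -m pendant '[[0,0,0,0.1,0,0,0],[0,0,0,0.2,0,0,0],[0,0,0,0.3,0,0,0],[0,0,0,0.4,0,0,0],[0,0,0,0.5,0,0,0]]'; python3 - <<'E'
from h import *
c=vision.calibration("wrist");s=sense();im=grab("wrist","w8");print(s["eef_pos"],s["force"],s["wrist_torque"])
x0,y0=190,185
cv2.imwrite("pics/w8c.png",cv2.resize(im[y0:y0+120,x0:x0+160,::-1],None,fx=5,fy=5,interpolation=cv2.INTER_CUBIC))
E
```

```text
time_s: 9.55
eef_pos: [551.9, 47.7, 163.3]
ee_rot: [0.552, -0.442, 0.552, 0.442]
force: [-0.8, -0.4, -1.8]
grip_width: 0.106
time_s: 10.18
eef_pos: [551.9, 47.7, 158.3]
ee_rot: [0.552, -0.442, 0.552, 0.442]
force: [-1.1, 0.7, -0.8]
grip_width: 0.109
[551.93700298  47.69448718 158.33011595] [-1.0522242   0.6632471  -0.80708147] [0.02986288 0.01595303 0.00439235]
```

View pics/w8c.png

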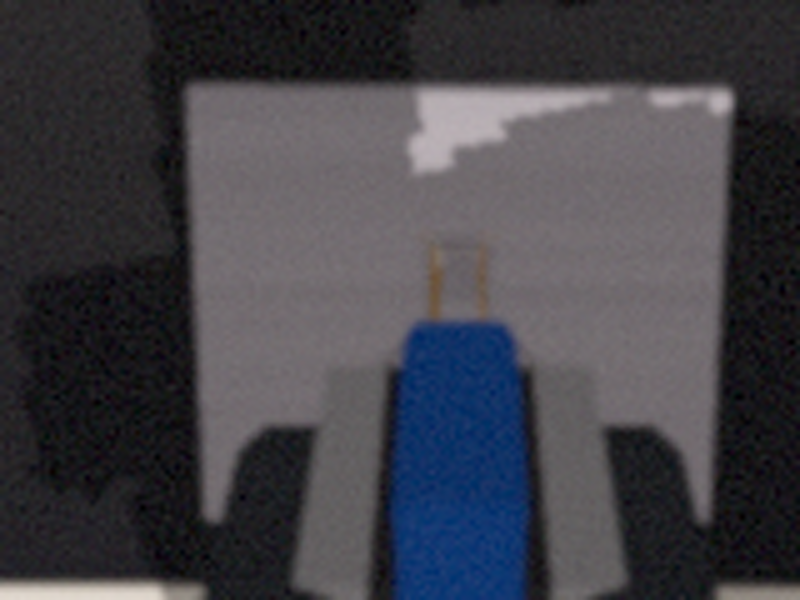

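The bit is inside the keyway (gaps visible on both sides, no force). I'll keep going down.

```bash
python3 -m pendant '[[0,0,0,0.15,0,0,0],[0,0,0,0.3,0,0,0],[0,0,0,0.45,0,0,0],[0,0,0,0.6,0,0,0],[0,0,0,0.75,0,0,0]]';python3 -m pendant '[[0,0,0,0.08,0,0,0],[0,0,0,0.16,0,0,0],[0,0,0,0.24,0,0,0],[0,0,0,0.32,0,0,0],[0,0,0,0.4,0,0,0]]'; python3 - <<'E'
from h import *
s=sense();print(s["eef_pos"],s["force"],s["wrist_torque"])
E
```

```text
time_s: 10.85
eef_pos: [551.9, 47.7, 150.8]
ee_rot: [0.552, -0.442, 0.552, 0.442]
force: [0.6, 0.3, -0.8]
grip_width: 0.108
time_s: 11.48
eef_pos: [551.9, 47.7, 146.8]
ee_rot: [0.552, -0.442, 0.552, 0.442]
force: [0.3, -0.5, 0.3]
grip_width: 0.107
[551.93809412  47.70495998 146.84846121] [ 0.31194467 -0.49804984  0.28573464] [-0.00216749  0.01902451 -0.01496738]
```

```bash
python3 -m pendant '[[0,0,0,0.06,0,0,0],[0,0,0,0.12,0,0,0],[0,0,0,0.18,0,0,0],[0,0,0,0.24,0,0,0],[0,0,0,0.3,0,0,0]]'
```

```text
time_s: 12.1
eef_pos: [551.9, 47.7, 143.8]
ee_rot: [0.552, -0.442, 0.552, 0.442]
force: [-0.4, 1.1, -1.1]
grip_width: 0.109
```

```bash
python3 -m pendant '[[0,0,0,0.1,0,0,0],[0,0,0,0.2,0,0,0],[0,0,0,0.3,0,0,0],[0,0,0,0.4,0,0,0],[0,0,0,0.5,0,0,0]]';python3 -m pendant '[[0,0,0,0.1,0,0,0],[0,0,0,0.2,0,0,0],[0,0,0,0.3,0,0,0],[0,0,0,0.4,0,0,0],[0,0,0,0.45,0,0,0]]'
```

```text
time_s: 12.72
eef_pos: [551.9, 47.7, 138.8]
ee_rot: [0.552, -0.442, 0.552, 0.442]
force: [0.3, 0.5, -1.2]
grip_width: 0.107
time_s: 13.35
eef_pos: [551.9, 47.7, 134.3]
ee_rot: [0.552, -0.442, 0.552, 0.442]
force: [-0.0, -0.2, -0.6]
grip_width: 0.109
```

```bash
python3 -m pendant '[[0,0,0,0.04,0,0,0],[0,0,0,0.08,0,0,0],[0,0,0,0.12,0,0,0],[0,0,0,0.16,0,0,0],[0,0,0,0.2,0,0,0]]'
```

```text
time_s: 13.98
eef_pos: [551.9, 47.7, 132.4]
ee_rot: [0.552, -0.442, 0.552, 0.442]
force: [-0.2, 0.8, -1.3]
grip_width: 0.111
```

```bash
python3 -m pendant '[[0,0,0,0.02,0,0,0],[0,0,0,0.04,0,0,0],[0,0,0,0.06,0,0,0],[0,0,0,0.08,0,0,0],[0,0,0,0.08,0,0,0]]'
```

```text
time_s: 14.6
eef_pos: [551.9, 47.7, 131.7]
ee_rot: [0.552, -0.442, 0.552, 0.442]
force: [-1.0, -0.6, 0.3]
grip_width: 0.109
```

```bash
python3 -m pendant '[[0,0,0,0.015,0,0,0],[0,0,0,0.03,0,0,0],[0,0,0,0.045,0,0,0],[0,0,0,0.06,0,0,0],[0,0,0,0.06,0,0,0]]'
```

```text
time_s: 15.22
eef_pos: [552.0, 47.7, 131.7]
ee_rot: [0.552, -0.442, 0.552, 0.442]
force: [-3.8, -0.1, 6.9]
grip_width: 0.109
```

Light touch of 7 N at TCP z=131.7, exactly where full home was predicted. Now I'll turn clockwise, which is +x in the tool frame.

```bash
python3 -m pendant '[[0.05,0,0,-0.02,0,0,0],[0.1,0,0,-0.02,0,0,0],[0.15,0,0,-0.02,0,0,0],[0.2,0,0,-0.02,0,0,0],[0.25,0,0,-0.02,0,0,0]]' 60; python3 -c "
from h import *
s=sense();print(s['force'],s['wrist_torque'],s['joints'][5])"
```

```text
time_s: 15.85
eef_pos: [552.4, 47.6, 131.7]
ee_rot: [0.603, -0.37, 0.603, 0.369]
force: [-1.1, 0.8, 3.0]
grip_width: 0.105
[-1.05689223  0.77482408  3.00562031] [-0.01207331  0.09675416  0.10348417] -1.224782403947614
```

```bash
python3 -m pendant '[[0.05,0,0,0,0,0,0],[0.1,0,0,0,0,0,0],[0.15,0,0,0,0,0,0],[0.2,0,0,0,0,0,0],[0.25,0,0,0,0,0,0]]'; python3 -c "
from h import *
s=sense();print(s['force'],s['wrist_torque'],s['joints'][5])"
```

```text
time_s: 16.48
eef_pos: [552.5, 47.8, 131.7]
ee_rot: [0.645, -0.292, 0.644, 0.291]
force: [1.4, 1.4, 3.5]
grip_width: 0.107
[1.38829165 1.40113075 3.45037562] [ 0.14744954 -0.08550582  0.0862646 ] -0.9747972439072542
```

```bash
python3 -m pendant '[[0.06,0,0,0,0,0,0],[0.12,0,0,0,0,0,0],[0.18,0,0,0,0,0,0],[0.24,0,0,0,0,0,0],[0.3,0,0,0,0,0,0]]'; python3 -c "
from h import *
s=sense();print(s['force'],s['wrist_torque'],s['joints'][5])"
```

```text
time_s: 17.1
eef_pos: [552.6, 47.8, 131.7]
ee_rot: [0.681, -0.192, 0.68, 0.192]
force: [2.3, 0.4, 3.5]
grip_width: 0.103
[2.28050173 0.41278225 3.54972727] [ 0.20172916 -0.25113866  0.1051601 ] -0.6744653270749383
```

```bash
python3 -m pendant '[[0.06,0,0,0,0,0,0],[0.12,0,0,0,0,0,0],[0.18,0,0,0,0,0,0],[0.24,0,0,0,0,0,0],[0.3,0,0,0,0,0,0]]'; python3 -c "
from h import *
s=sense();print(s['force'],s['wrist_torque'],s['joints'][5]);grab('side','d9')"
```

```text
time_s: 17.73
eef_pos: [552.8, 47.8, 131.7]
ee_rot: [0.703, -0.088, 0.701, 0.088]
force: [1.2, 1.1, 2.6]
grip_width: 0.111
[1.20562798 1.06330136 2.56186174] [ 0.30247055 -0.41235024  0.15257467] -0.3744369348194239
```

View pics/d9.png

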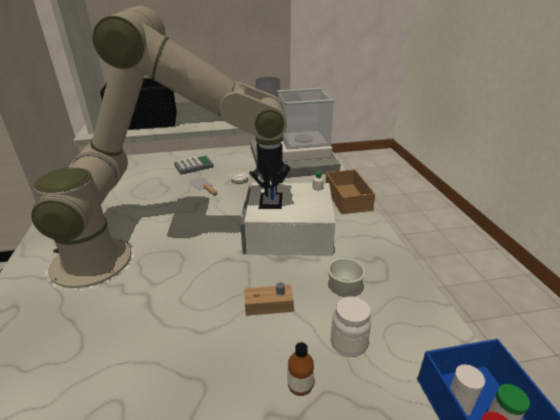

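The hand has turned 1.1 rad and the drawer is still shut, as the play would explain. I'll turn a bit further.

```bash
python3 -m pendant '[[0.05,0,0,0,0,0,0],[0.1,0,0,0,0,0,0],[0.15,0,0,0,0,0,0],[0.2,0,0,0,0,0,0],[0.25,0,0,0,0,0,0]]'; python3 -c "
from h import *
s=sense();print(s['force'],s['wrist_torque'],s['joints'][5]);grab('side','d10')"
```

```text
time_s: 18.4
eef_pos: [552.9, 47.8, 131.7]
ee_rot: [0.708, -0.0, 0.706, 0.0]
force: [3.8, 0.5, 2.4]
grip_width: 0.104
[3.8494664  0.49802079 2.38358193] [ 0.29649902 -0.60931301  0.04791732] -0.1256927525187887
```

View pics/d10.png

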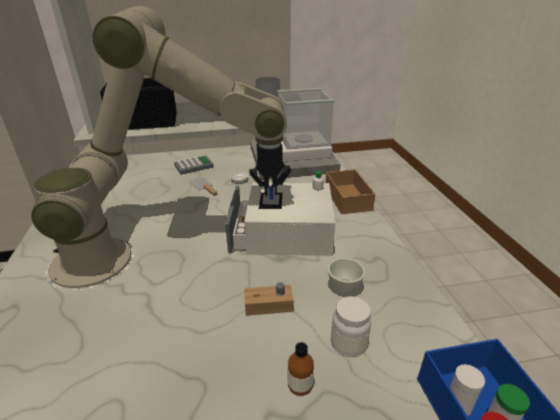

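The drawer front has sprung open (at (233,220) in the side view). Now I'll let go and lift straight up.

```bash
python3 -m pendant '[[0,0,0,0,0,0,0.1],[0,0,0,0,0,0,0.2],[0,0,0,0,0,0,0.35],[0,0,0,0,0,0,0.45],[0,0,0,0,0,0,0.45]]'; python3 -m pendant '[[0,0,0,0,0,0,0.45],[0,0,0,-0.5,0,0,0.45],[0,0,0,-1.5,0,0,0.45],[0,0,0,-3,0,0,0.45],[0,0,0,-5,0,0,0.45]]'; python3 -m pendant '[[0,0,0,-3,0,0,0.45],[0,0,0,-6,0,0,0.45],[0,0,0,-9,0,0,0.45],[0,0,0,-10,0,0,0.45],[0,0,0,-10,0,0,0.45]]'
python3 - <<'E'
from h import *
grab("wrist","w11");grab("scene","s11");grab("side","d11")
s=sense();print(s["time_s"],s["eef_pos"],s["force"])
E
```

```text
time_s: 19.08
eef_pos: [551.8, 47.7, 131.1]
ee_rot: [0.707, -0.0, 0.707, 0.0]
force: [-0.6, 0.2, -0.3]
grip_width: 0.45
time_s: 19.7
eef_pos: [551.9, 47.7, 182.5]
ee_rot: [0.707, -0.0, 0.707, 0.0]
force: [0.1, 1.1, 0.3]
grip_width: 0.448
time_s: 20.32
eef_pos: [551.9, 47.7, 281.4]
ee_rot: [0.707, -0.0, 0.707, 0.0]
force: [-0.7, 0.1, -0.7]
grip_width: 0.449
20.475 [551.58761191  47.74194551 280.01238576] [-0.14582588  1.2204989  -0.06155026]
```

View pics/w11.png

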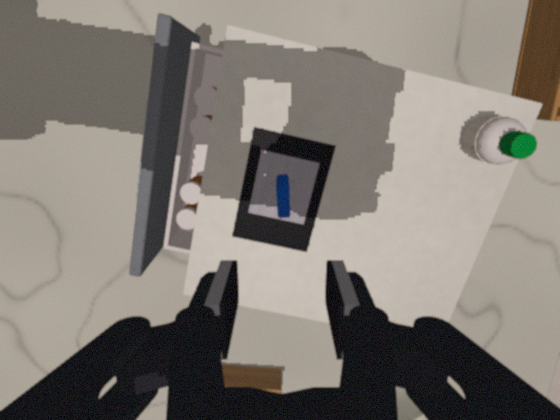

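View pics/s11.png

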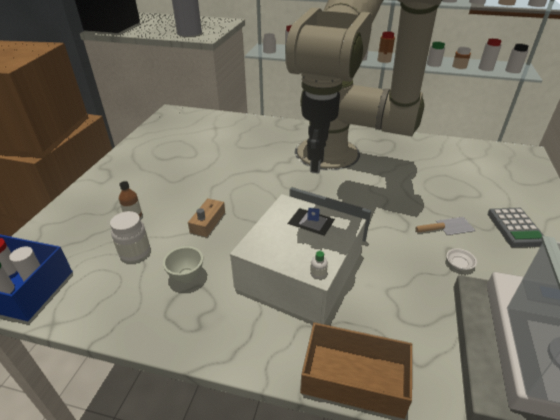

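View pics/d11.png

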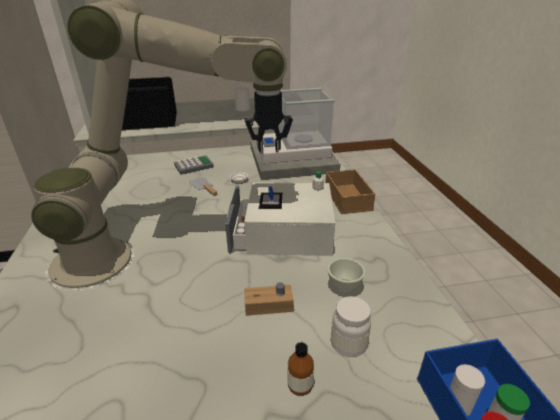

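The blue key stands turned in the lock (wrist view (283,196)) and the drawer is open. The bystanders are where they were, and the gripper is 150 mm clear. Handing in.

```bash
python3 -m pendant '[[0,0,0,0,0,0,0.45],[0,0,0,0,0,0,0.45],[0,0,0,0,0,0,0.45],[0,0,0,0,0,0,0.45],[0,0,0,0,0,0,0.45]]'; python3 -c "
from rig import job;print(job.finish_job())"
```

```text
time_s: 21.1
eef_pos: [551.9, 47.7, 281.2]
ee_rot: [0.707, -0.0, 0.707, 0.0]
force: [0.5, -0.5, 0.7]
grip_width: 0.449
the job is handed in; nothing more can be done
None
```

The drawer is open and the blue key is still in the lock. I handed the job in at about 21 s of the 64 s allowed.

- **Insertion:** I took the blue key from the stand and lined it up over the keyway with the wrist camera. It went down at no more than 12 mm/s and stopped at a light touch of about 7 N. The collar met the face at TCP z = 131.7 mm, the height I had predicted for fully home.
- **Turning:** I turned the key about 1.35 rad clockwise, and the drawer sprang open between 1.1 and 1.35 rad of hand turn. The readings taken between steps showed sideways force below 4 N and turning torque around 0.05–0.15 N m. The wrist also showed a bending moment of up to about 0.6 N m, which I didn't correct before letting go.
- **Last checks:** The final pictures show the key upright and turned in the lock and the drawer open. The grey key and the other bystanders appear where they stood. The gripper is open about 150 mm above where it let go of the key, with no force on it.
- **Disagreements:** The wrist camera and the two fixed cameras placed the keyway 1–2 mm apart along x. Casting the steel plate onto the expected face height made it 1–2% too large. I used the wrist camera's view of the key relative to the slot, and the key went in without catching.

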